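# Line up the quarter-turn stud and hold the sprung instrument cover shut

### The arm

A 6-joint arm with a two-finger parallel gripper is mounted at the origin on the work surface. World frame = base frame: x ahead of the robot, y to its left, z up, the work surface at z = 0. Lengths are in mm, angles in degrees, forces in N, time in s.
With the tool pointing down it reaches from about 300 to 850 mm from the base axis. Payload 4.2 kg.
Tool frame: the origin (TCP) lies at the very end of the fingers, on their centre line; the grasp point (between the pads) lies 19 mm behind it; z points along the fingers, y is the line along which they close (so a half turn about z gives the same grasp; the last joint's range is limited). The gripper opens to 91 mm and grips with 3 to 60 N. Pads are 32 mm wide; open, the fingers measure 118 mm over their backs; the gripper's body (76 mm by 178 mm) begins 60 mm behind the grasp point.
Start: joints at [68.984, 18.312, 89.639, -0, 72.044, -1.146], TCP at [195.441, 540.787, 173.976] pointing down, gripper open.
Joint ranges: [-177.97, 177.97], [-48.28, 115.42], [12.27, 149.76], [-77.06, 257.06], [2.81, 150.46], [-146.56, 146.56]. Speed limits (degrees/s): [147.25, 147.25, 180, 180, 180, 180].

### API

Orientations are given as [roll, pitch, yaw] about the fixed x, y, z axes, in that order (R = Rz(yaw) Ry(pitch) Rx(roll)).
In Python, from workcell import env, eyes gives the robot as it stands.
- The arm moves only by the tool send_rows, never from a script. Its argument "targets" is text: rows parted by semicolons, each of 7 numbers parted by spaces: the shift along the tool's x, y, z in m, then the turn, a rotation vector about the tool's x, y, z in degrees, then the opening in per cent of the stroke, from 0 (shut) to 100 (fully open). A call has 1 to 12 rows; each row is the pose to reach, as a shift and turn from the pose commanded when the call began, along the tool's axes at that moment; what a row does not reach only later rows make up. A row lasts 1/12 s, in which the tool goes at most 41.7 mm and 7.16 degrees, less where a joint would pass 70% of its speed; a pose out of reach is approached as far as the arm can. A call with a gripper value outside its range is refused whole. The fingers move at their own pace and stop on an object; "grip_force" is the grip in N (left out, the last holds). Time passes only in rows, so rows that repeat a pose let the fingers close. It gives the time, the measured TCP pose, the force, the opening and the grip force at its end, in the units of the state.
- env.state(): the state, without advancing time (a new reading comes with each control period).
- eyes.grab_frame(name): name is "side" or "top" or "wrist"; returns a dict with "image" (400x640x3 uint8, blue, green, red), "fovy" (degrees; the focal length in pixels is half the picture's height over the tangent of half this angle, whatever the lens; pixels are square), "cx", "cy" (the principal point, pixels), "eye" and "attitude" of the camera in the world. Camera axes: x right, y up, looking along -z (the intrinsics and any distortion apply to the point x, -y, -z); pixel columns grow to the right and rows downward; lengths in mm; the calibration is good to about 2 mm. A picture is of the moment at which its call begins. There is no depth.
- env.job_done(): hands the job in; it is judged then, once.
The state is a dict: "time_s": time; "qpos": joint angles; "qvel": joint speeds; "effort": joint torques, N m; "ee_pos": TCP position; "ee_rot": TCP orientation; "force": force on the tool from outside, world axes, zero at the start; "torque": the same for the moment, N m; "gripper_width": finger opening in mm; "gripper_force": force on a finger pad.
Only numpy, scipy, OpenCV 4.12 (cv2) and the standard library are available. Lean on these libraries where they do the work, as an engineer would, in place of code of your own. Each camera call takes 0.05 s, during which the arm holds its last target. There are 200 camera calls.

### The job

The cover of the grey instrument on the repair bench is standing open. Turn the upright steel quarter-turn stud inside it clockwise until its blade lines up with the slot in the cover (and with the two index marks on the deck), then swing the cover down so that the blade passes through the slot, and press the cover fully shut against the frame. A spring pushes the cover open, so finish with the fingers still holding it pressed shut, the stud still lined up, and leave everything else on the bench where it is.

Things in the scene. Friction and masses are not known exactly. Their poses are not given: they have to be found in the camera images.
- chassis: grey open-topped instrument chassis, fixed, 220 mm (x) by 240 mm (y), rim 75 mm high, walls 8. Origin under its centre on the bench, z up; +x is its hinge side (on the robot's right), -y the side with display and dial, towards the robot. Inner deck 34 mm above the bench; parts up to 28 mm tall stand on it beyond x = +55 mm; round the stud it is clear for 62 mm to -x, 95 to +x, 110 along y
- fastener (a joint): angle of the quarter-turn stud, rad, growing clockwise seen from above. 0: the blade lies along chassis y. 1.571: along chassis x (square to the hinge line), lined up with the slot. Starts between 0.15 and 0.7; stops at -0.2 and at 1.95 (past the aligned position); stays where it is left, friction about 0.04 N m
- fastener_grip (a point): point on the stud's axis at the height to grip, 66 mm above the bench, at chassis x = -40 mm, y = 0; turns with the stud (point y along the blade, x through its thickness). The blade is upright flat steel, 34 mm long, 8 thick, from 44 to 84 mm above the bench, on a round collar 28 mm across whose top is 44 mm above the bench
- cover (a joint): opening angle of the cover, rad: 0 shut flat on the rim, growing as the lip rises; starts standing up at 1.55 to 1.8; stop at 1.95. A spring drives it back to about 1.7: keeping it shut takes about 5 N at 165 mm from the hinge, less when further open
- cover_hinge (a point): middle of the cover's hinge line, fixed on the chassis at its x = +98 mm, y = 0, 75 mm above the bench; the hinge line runs along chassis y, on the robot's right
- cover_pad (a point): a good place to push, on the outer face of the cover, at x = -165 mm, y = -50 mm, z = 5 mm from cover_base in its axes (moves with the cover)
- solder_reel: reel of solder standing on end, 54 mm across, 46 high; origin under its centre. A bystander: leave it alone
- screwdriver: screwdriver lying on the bench beside the chassis, about 200 mm long. A bystander: leave it alone
- cutters: side cutters with red handles lying flat, about 160 mm long, 16 high; origin at the pivot, on the bench. A bystander: leave it alone
- spray_can: spray can standing, 52 mm across, 160 high; origin under its centre. A bystander: leave it alone
- multimeter: yellow multimeter lying on its back, 150 x 80 x 41 mm; origin under its centre. A bystander: leave it alone
- parts_tray: grey divided parts tray, 120 x 160 x 30 mm; origin under its centre. A bystander: leave it alone
- torch: torch lying on its side, about 150 mm long, 48 thick; origin on the bench under its middle. A bystander: leave it alone
- cover_base (a point): flat sheet cover, 206 mm hinge to lip, 236 wide, 5 thick, 0.25 kg. Point: mid hinge line, inner face. Its axes turn with it: -x to the lip, y along the hinge, z out of the outer face (up when shut, outward, away from the stud, when open). Slot 46 (x) by 14 mm (y), centred at x = -138, y = 0; the blade stands 4 mm proud of the shut cover and blocks it if more than about 0.17 rad out of line

How it is judged (in metres and radians):
On the way, in this order (a step that is already met when the one before it is completed fails the run):
1. the stud is lined up with the cover's slot while the cover is still open (value of joint fastener between 1.37 and 1.77 rad and value of joint cover above 1 rad), for 0.2 s.
2. the cover is shut over the aligned stud and pressed by the fingers (value of joint fastener between 1.37 and 1.77 rad and value of joint cover below 0.03 rad and contact force between the fingers and cover above 3 N), for 0.3 s.
At the end, for the whole second after the job is handed in: The program has ended with the fingers still pressing the cover (more than 3 N) so that it stays within 0.03 rad of fully shut against its spring, and the stud is within 0.2 rad of lined up (joint 1.37 to 1.77 rad) (all of step 2 and velocity of joint cover below 0.05 rad/s); the arm keeps its last pose, push and grip.
It fails at once if a bystander (reel, screwdriver, cutters, can, multimeter, tray, torch) is moved more than 30 mm (distance of any of solder_reel, screwdriver, cutters, spray_can, multimeter, parts_tray, torch from where it was at the start of the episode above 0.03 m).
It also fails if it takes over 61 s, if anything falls off the work surface, if the arm or the gripper's body presses on something with over 40 N, if the wrist force passes 120 N, or if a joint passes its speed limit or range.

## Working session

There is one attempt and no reset: what is moved stays moved. The work goes in short steps, Python scripts to look and compute and a tool call to move; the robot and the scene stay as the last step left them, time stands still between calls to the robot, and variables do not carry over. Pictures are saved under pics/ and viewed, at most 10 in all, crops included, and the job is handed in when it is done.

Besides the shell and the picture viewer there is one more tool, called after "Call:" as name(argument=value, ...) on one line, values as JSON. send_rows: Moves the arm, as the interface text tells. Its arguments: {"type":"object","properties":{"targets":{"type":"string"},"grip_force":{"type":"number"}},"required":["targets"]}

```bash
ls; mkdir -p pics; python3 - <<'E'
from workcell import env, eyes
import cv2,numpy as np,pickle
for n in ("side","top","wrist"):
    f=eyes.grab_frame(n); cv2.imwrite(f"pics/{n}0.png",f["image"]); pickle.dump(f,open(f"pics/{n}0.pkl","wb"))
    print(n,{k:v for k,v in f.items() if k!="image"})
print(env.state())
E
```

```text
pics
side {'fovy': 47.79765132542191, 'cx': 324.0447288151062, 'cy': 198.68150124585515, 'eye': array([  89.07745007, 1274.51261142, 1165.7467538 ]), 'attitude': array([ 5.11137042e+01, -4.15087246e-02, -1.60481041e+02])}
top {'fovy': 43.006007916628974, 'cx': 325.2626496314918, 'cy': 198.53093920579053, 'eye': array([ 364.69118015,   34.91022626, 1745.05349453]), 'attitude': array([  4.93611809,  -1.23561631, -89.47938037])}
wrist {'fovy': 64.02011648641124, 'cx': 324.1286131847687, 'cy': 203.10231556383465, 'eye': array([125.77784501, 566.41240435, 383.13347175]), 'attitude': array([-15.1619582 ,   0.07933286,  70.08978877])}
{'time_s': 0.15, 'qpos': array([ 6.89838775e+01,  1.83440433e+01,  8.96889120e+01,  2.02831683e-04,
        7.20440957e+01, -1.14595627e+00]), 'qvel': array([-0.00228775, -0.01656589, -0.12461031, -0.00847979, -0.0189856 ,
        0.02398082]), 'effort': array([ 1.22720776e-04, -4.12782884e+01, -2.32154506e+01,  7.26542459e-02,
        4.33422625e-02, -1.20654740e-04]), 'ee_pos': array([195.28375487, 540.37395701, 173.31501371]), 'ee_rot': array([-1.79922968e+02, -1.73380249e-03,  1.60129770e+02]), 'force': array([ 0.1452991 ,  0.28799676, -0.36324425]), 'torque': array([-0.02834218,  0.01775341, -0.01493539]), 'gripper_force': 0.0, 'gripper_width': 91.22374431802331}
```

View pics/top0.png

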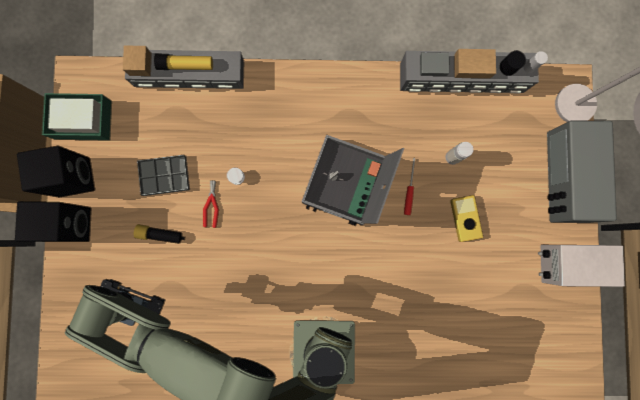

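View pics/side0.png

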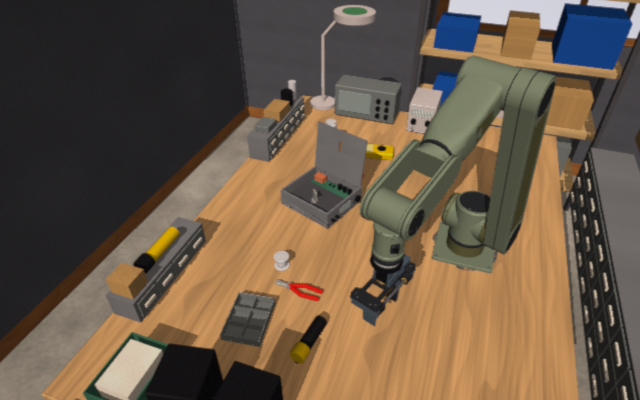

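The top view shows the chassis near (350,180), hinge side to the right and the stud near (338,175). In the side view the stud is near (316,196). I'll enlarge the top view next.

```bash
cat > h.py <<'E'
import numpy as np,pickle,cv2
from scipy.spatial.transform import Rotation as R
def cam(f):
    return R.from_euler('xyz',f["attitude"],degrees=True).as_matrix(), 200/np.tan(np.radians(f["fovy"]/2))
def ray(f,uv,z):
    M,F=cam(f); d=M@np.array([(uv[0]-f["cx"])/F,-(uv[1]-f["cy"])/F,-1]); e=np.array(f["eye"])
    return e+d*(z-e[2])/d[2]
def proj(f,p):
    M,F=cam(f); c=M.T@(np.asarray(p)-f["eye"]); return np.array([f["cx"]-F*c[0]/c[2], f["cy"]+F*c[1]/c[2]])
def load(n): return pickle.load(open(f"pics/{n}.pkl","rb"))
E
python3 - <<'E'
from h import *
a=load("top0")["image"][125:235,295:425]
b=load("side0")["image"][110:230,270:400]
a=cv2.resize(a,None,fx=6,fy=5.4545,interpolation=cv2.INTER_CUBIC)
cv2.imwrite("pics/c.png",cv2.resize(load("top0")["image"][125:235,295:425],None,fx=5,fy=5,interpolation=cv2.INTER_CUBIC))
E
```

```text
(no output)
```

View pics/c.png

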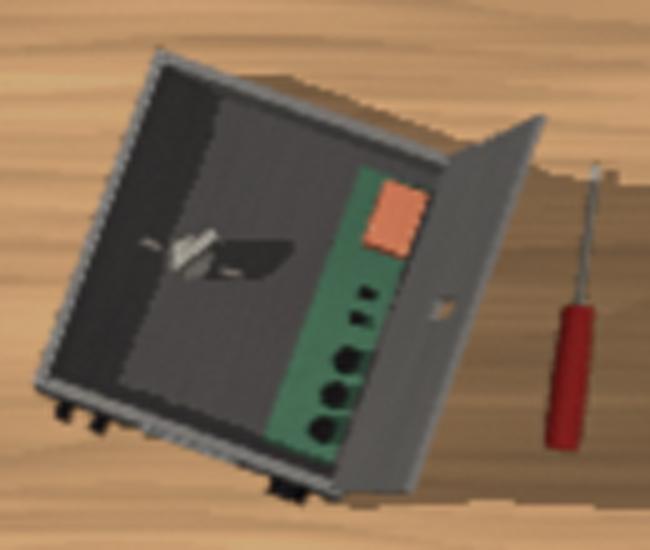

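The crop shows rim corners at about (158,52), (42,385), (448,160) and (340,495). The index marks are at (150,243) and (232,272), and the blade runs from (175,262) to (212,235).

```bash
python3 - <<'E'
from h import *
from workcell import env
f=load("top0"); g=lambda u,v,z: ray(f,(295+u/5,125+v/5),z)
FL,NL,FR,NR=[g(*p,75) for p in((158,52),(42,385),(448,160),(340,495))]
print(FL,NL,FR,NR)
print("lens",np.linalg.norm(FL-NL),np.linalg.norm(FL-FR),np.linalg.norm(NL-NR))
yv=(FL-NL); a1=np.degrees(np.arctan2(-yv[0],yv[1])); 
m1,m2=g(150,243,34),g(232,272,34); d=m2-m1
print("yaw from left",a1,"from marks",np.degrees(np.arctan2(d[1],d[0])), "marks mid",(m1+m2)/2)
xv=(FR-FL);print("far edge",np.degrees(np.arctan2(xv[1],xv[0]))); xv=NR-NL;print(np.degrees(np.arctan2(xv[1],xv[0])))
b1,b2=g(175,262,84),g(212,235,84);d=b2-b1;print("blade",(b1+b2)/2,np.degrees(np.arctan2(d[1],d[0])))
for yaw in (-109,-110):
    c,s=np.cos(np.radians(yaw)),np.sin(np.radians(yaw)); Rm=np.array([[c,-s],[s,c]])
    L=(FL+NL)[:2]/2; cen=L+Rm@[110,0]; print(yaw,"centre",cen,"stud",cen+Rm@[-40,0])
E
```

```text
[720.88890828  -2.34222245  75.        ] [497.00893544  72.2072866   75.        ] [ 650.45403013 -196.44695645   75.        ] [ 426.44298768 -124.88496221   75.        ]
lens 235.96582705275083 206.4890307543732 209.3439932894749
yaw from left -108.4171773833832 from marks -108.94628746293691 marks mid [588.25824476 -26.93783451  34.        ]
far edge -109.94434002390902
-109.69915120885783
blade [587.73273179 -26.74625863  84.        ] -53.08525484401006
-109 centre [573.13642487 -69.07451124] stud [586.15915105 -31.25376821]
-110 centre [571.32670609 -68.43365621] stud [585.00751182 -30.84595138]
```

Call:
send_rows(targets="-0.39 -0.28 0.02 0 0 23 75;-0.39 -0.28 0.02 0 0 23 75;-0.39 -0.28 0.02 0 0 23 75;-0.39 -0.28 0.02 0 0 23 75;-0.39 -0.28 0.02 0 0 23 75;-0.39 -0.28 0.02 0 0 23 75;-0.39 -0.28 0.02 0 0 23 75;-0.39 -0.28 0.02 0 0 23 75;-0.39 -0.28 0.02 0 0 23 75;-0.39 -0.28 0.02 0 0 23 75;-0.39 -0.28 0.02 0 0 23 75;-0.39 -0.28 0.02 0 0 23 75")

```text
time_s: 1.15
ee_pos: [468.8, 141.4, 153.7]
ee_rot: [-180.0, 0.1, 137.0]
force: [-0.1, 0.3, 0.5]
gripper_width: 68.5
gripper_force: 0.0
```

Call:
send_rows(targets="-0.206 -0.045 0.01 0 0 10 75;-0.206 -0.045 0.01 0 0 10 75;-0.206 -0.045 0.01 0 0 10 75;-0.206 -0.045 0.01 0 0 10 75;-0.206 -0.045 0.01 0 0 10 75;-0.206 -0.045 0.01 0 0 10 75;-0.206 -0.045 0.01 0 0 10 75;-0.206 -0.045 0.01 0 0 10 75")

```text
time_s: 1.82
ee_pos: [586.7, -28.0, 143.4]
ee_rot: [-179.9, -0.1, 127.1]
force: [-0.2, 0.4, -0.2]
gripper_width: 68.0
gripper_force: 0.0
```

```bash
python3 - <<'E'
from workcell import env, eyes
import cv2,pickle
from h import *
f=eyes.grab_frame("wrist"); cv2.imwrite("pics/w1.png",f["image"]); pickle.dump(f,open("pics/w1.pkl","wb"))
f2=eyes.grab_frame("top"); cv2.imwrite("pics/t1.png",f2["image"]); pickle.dump(f2,open("pics/t1.pkl","wb"))
s=env.state();print(s["ee_pos"],s["ee_rot"],s["qpos"],proj(f,(587,-28,84)))
E
```

```text
[586.48982829 -26.98675822 143.91154377] [-1.79981640e+02 -5.42723105e-02  1.27202256e+02] [-3.77541859e+00  2.05659384e+01  9.07123120e+01  3.10402790e-02
  6.87712033e+01 -4.09889354e+01] [324.22416446 205.15220137]
```

View pics/w1.png

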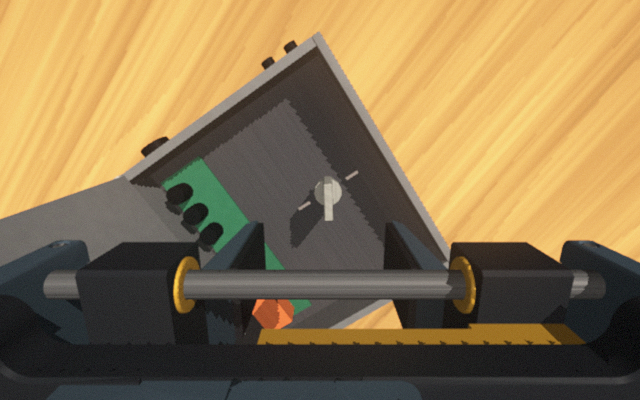

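The wrist view shows the blade upright from about (327,179) to (329,219), with index marks at (304,207) and (352,175).

```bash
python3 - <<'E'
from h import *
f=load("w1"); im=f["image"][165:230,295:365].astype(int)
m=((im.min(2)>125)&(im.max(2)-im.min(2)<45)).astype(np.uint8)
n,l,st,c=cv2.connectedComponentsWithStats(m)
for i in range(1,n):
    if st[i,4]>8:
        ys,xs=np.nonzero(l==i); r=cv2.minAreaRect(np.c_[xs,ys].astype(np.float32)); print(st[i],c[i]+[295,165],r)
m1,m2=ray(f,(304,207.5),34),ray(f,(352,174.5),34);d=m1-m2;print("marks",(m1+m2)/2,np.degrees(np.arctan2(d[1],d[0])))
b1,b2=ray(f,(327.5,179),84),ray(f,(329,219.5),84);d=b2-b1;print("blade",(b1+b2)/2,np.linalg.norm(d),np.degrees(np.arctan2(d[1],d[0])))
# chassis left corners & edges
A,B=ray(f,(317,36),75),ray(f,(125,179),75); d=B-A; print("near edge yaw",np.degrees(np.arctan2(d[1],d[0])),A)
E
```

```text
[51  6 12  8 25] [351.52 174.76] ((56.38764190673828, 9.820222854614258), (1.8019964694976807, 12.507975578308105), 57.9946174621582)
[ 29  14  18  42 486] [330.88888889 197.75102881] ((37.5, 34.5), (41.0, 17.0), 90.0)
[ 4 37 11  7 22] [304.31818182 205.04545455] ((9.15384578704834, 40.23076629638672), (1.6641007661819458, 11.648704528808594), 56.3099365234375)
marks [589.20867202 -25.08790335  34.        ] -107.71662214527943
blade [586.78184848 -21.88376535  84.        ] 36.36975835249849 -50.70897834031229
near edge yaw -108.99445122119326 [500.41425891  77.22270261  75.        ]
```

Call:
send_rows(targets="0.001 0.003 0.04 0 0 -2 75;0.001 0.003 0.065 0 0 -2 75;0.001 0.003 0.08 0 0 -2 75;0.001 0.003 0.094 0 0 -2 75;0.001 0.003 0.094 0 0 -2 75;0.001 0.003 0.094 0 0 -2 0;0.001 0.003 0.094 0 0 -2 0;0.001 0.003 0.094 0 0 -2 0;0.001 0.003 0.094 0 0 -2 0;0.001 0.003 0.094 0 0 -2 0;0.001 0.003 0.094 0 0 -2 0;0.001 0.003 0.094 0 0 -2 0", grip_force=25)

```text
time_s: 2.92
ee_pos: [589.3, -25.7, 50.2]
ee_rot: [180.0, 0.0, 129.1]
force: [-0.8, 0.5, 0.4]
gripper_width: 24.9
gripper_force: 0.0
```

Call:
send_rows(targets="0 0 0 0 0 0 0;0 0 0 0 0 0 0;0 0 0 0 0 0 0;0 0 0 0 0 0 0;0 0 0 0 0 0 0;0 0 0 0 0 0 0")

```text
time_s: 3.42
ee_pos: [589.2, -25.6, 49.9]
ee_rot: [180.0, -0.0, 129.1]
force: [0.2, -0.3, 0.9]
gripper_width: 0.6
gripper_force: 0.0
```

```bash
python3 - <<'E'
from workcell import env, eyes
import cv2,pickle
from h import *
f=eyes.grab_frame("wrist"); pickle.dump(f,open("pics/w2.pkl","wb"))
g=eyes.grab_frame("side"); pickle.dump(g,open("pics/s2.pkl","wb"))
u,v=proj(f,(589,-25,50)); print(u,v,proj(g,(589,-25,66)))
a=cv2.resize(f["image"],(500,312)); b=cv2.resize(g["image"][120:240,260:400],None,fx=2.6,fy=2.6,interpolation=cv2.INTER_CUBIC)
b=b[:312,:300]; cv2.imwrite("pics/j2.png",np.hstack([a,b]))
print(env.state()["gripper_width"],env.state()["force"])
E
```

```text
324.15084379453015 226.7936048933164 [314.42693897 194.16089354]
0.770809822745985 [-1.24355662 -0.51114044  0.33966698]
```

View pics/j2.png

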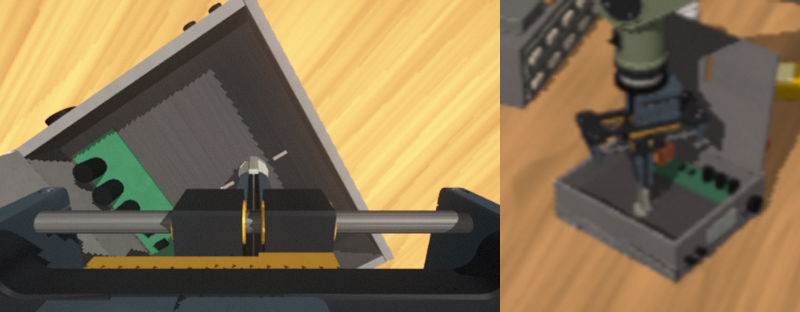

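The stud shows just ahead of the fingertips in both views, so the fingers closed on nothing. I'll zoom in.

```bash
python3 - <<'E'
from h import *
f=load("w2");g=load("s2");s0=load("side0")
a=cv2.resize(f["image"][170:270,274:374],(400,400),interpolation=cv2.INTER_CUBIC)
b=cv2.resize(g["image"][165:215,289:339],(400,400),interpolation=cv2.INTER_CUBIC)
cv2.imwrite("pics/j3.png",np.hstack([a,b]))
for z in (44,66,84): print(z,proj(f,(588,-25,z)),proj(g,(588,-25,z)))
E
```

```text
44 [323.05457132 223.14621422] [314.73384789 198.57267753]
66 [322.95985549 234.1293849 ] [314.66539728 194.21374716]
84 [322.86651622 244.9529301 ] [314.60859419 190.59653005]
```

View pics/j3.png

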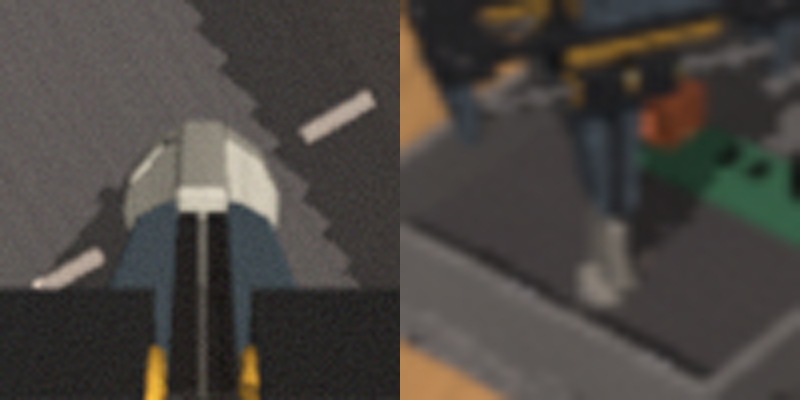

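```bash
python3 - <<'E'
from h import *
f=load("w2");g=load("s2");w1=load("w1")
t=np.array([-.63,.776,0])
for nm,o,z in (("+end bot",17,44),("+end top",17,84),("-end top",-17,84),("collar+",14,44),("fing front tip",16,50),("fing front z80",16,80)):
    p=np.array([588.,-25,z])+o*t
    pf=proj(f,p);pg=proj(g,p)
    print(nm,"w2 crop",(pf-[274,170])*4,"s2 crop",(pg-[289,165])*8+[400,0],"w1",proj(w1,p))
print(f["eye"],f["attitude"])
E
```

```text
+end bot w2 crop [196.16155534 120.05827174] s2 crop [616.91698755 289.03176631] w1 [326.28078787 175.79925283]
+end top w2 crop [195.37934424 190.01204652] s2 crop [616.06634621 225.06164408] w1 [326.56156689 184.06351429]
-end top w2 crop [195.54880119 404.56666289] s2 crop [593.82841142 184.7677659 ] w1 [327.8429398  221.68440443]
collar+ w2 crop [196.17173008 136.65327971] s2 crop [614.95640046 285.40204132] w1 [326.38353226 178.81586171]
fing front tip w2 crop [196.06556043 134.64755663] s2 crop [616.13552215 278.3423274 ] w1 [326.3533254  177.93172242]
fing front z80 w2 crop [195.47698477 188.20664611] s2 crop [615.49032624 230.33868226] w1 [326.56833534 184.25991576]
[542.36767795  32.22517992 259.8256576 ] [-1.51475475e+01 -2.66674496e-02  3.90885408e+01]
```

The blade is where I computed it, but the tips show about 35 mm higher than the reported TCP, just above the blade. I'll open and descend in small steps, watching the force.

Call:
send_rows(targets="0 0 0 0 0 0 50;0 0 0 0 0 0 50;0 0 0 0 0 0 50;0 0 0 0 0 0 50;0 0 0 0 0 0 50;0 0 0 0 0 0 50;0 0 0.004 0 0 0 50;0 0 0.008 0 0 0 50;0 0 0.012 0 0 0 50;0 0 0.012 0 0 0 50;0 0 0.012 0 0 0 50")

```text
time_s: 4.43
ee_pos: [588.8, -25.6, 37.4]
ee_rot: [-180.0, -0.0, 129.1]
force: [-0.5, 0.6, 0.6]
gripper_width: 45.6
gripper_force: 0.0
```

```bash
python3 - <<'E'
from workcell import env, eyes
import pickle
from h import *
f=eyes.grab_frame("wrist"); pickle.dump(f,open("pics/w3.pkl","wb"))
g=eyes.grab_frame("side"); pickle.dump(g,open("pics/s3.pkl","wb"))
a=cv2.resize(f["image"][150:290,254:394],(400,400),interpolation=cv2.INTER_CUBIC)
b=cv2.resize(g["image"][165:215,289:339],(400,400),interpolation=cv2.INTER_CUBIC)
cv2.imwrite("pics/j4.png",np.hstack([a,b]))
s=env.state();print(s["ee_pos"],s["force"],s["gripper_width"])
E
```

```text
[589.21932905 -25.63979163  37.86047966] [-0.4020214   0.74019481 -0.42368312] 45.58322180853458
```

View pics/j4.png

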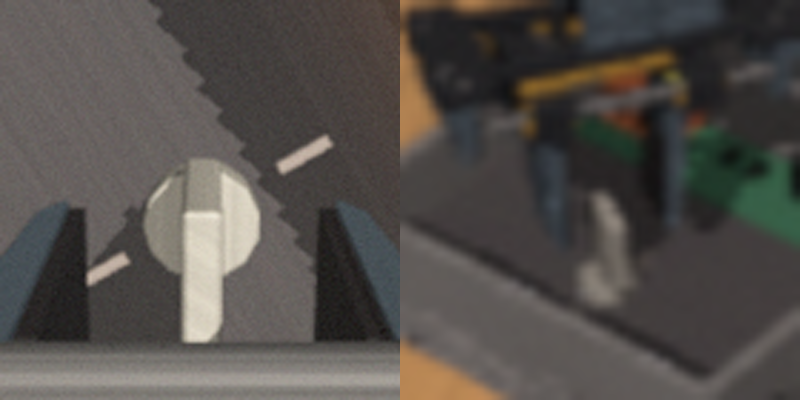

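The tip gap geometry puts the real tips about 37 mm above the reported TCP. I'll descend another 23 mm and close.

Call:
send_rows(targets="0 0 0.006 0 0 0 50;0 0 0.012 0 0 0 50;0 0 0.018 0 0 0 50;0 0 0.023 0 0 0 50;0 0 0.023 0 0 0 0;0 0 0.023 0 0 0 0;0 0 0.023 0 0 0 0;0 0 0.023 0 0 0 0;0 0 0.023 0 0 0 0;0 0 0.023 0 0 0 0;0 0 0.023 0 0 0 0;0 0 0.023 0 0 0 0")

```text
time_s: 5.53
ee_pos: [589.2, -25.8, 15.2]
ee_rot: [-180.0, 0.0, 129.1]
force: [-0.2, -1.4, 1.4]
gripper_width: 8.1
gripper_force: 25.0
```

Call:
send_rows(targets="0 0 0 0 0 6 0;0 0 0 0 0 12 0;0 0 0 0 0 18 0;0 0 0 0 0 24 0;0 0 0 0 0 30 0;0 0 0 0 0 36 0;0 0 0 0 0 42 0;0 0 0 0 0 48 0;0 0 0 0 0 53 0;0 0 0 0 0 58 0;0 0 0 0 0 58 0;0 0 0 0 0 58 0")

```text
time_s: 6.53
ee_pos: [588.4, -26.0, 15.2]
ee_rot: [-179.9, 0.0, 71.3]
force: [-3.1, -1.8, 5.0]
gripper_width: 8.1
gripper_force: 25.0
```

Call:
send_rows(targets="0 0 0 0 0 0 0;0 0 0 0 0 0 40;0 0 0 0 0 0 40;0 0 0 0 0 0 40;0 0 0 0 0 0 40;0 0 -0.02 0 0 0 40;0 0 -0.05 0 0 0 40;0 0 -0.09 0 0 0 40;0 0 -0.13 0 0 0 40;0 0 -0.13 0 0 0 40;0 0 -0.13 0 0 0 40")

```text
time_s: 7.45
ee_pos: [591.2, -25.5, 147.7]
ee_rot: [179.6, -0.1, 71.2]
force: [-0.9, 1.1, -0.9]
gripper_width: 36.6
gripper_force: 0.0
```

```bash
python3 - <<'E'
from workcell import env, eyes
import pickle
from h import *
f=eyes.grab_frame("wrist"); pickle.dump(f,open("pics/w5.pkl","wb"))
g=eyes.grab_frame("side"); pickle.dump(g,open("pics/s5.pkl","wb"))
p=eyes.grab_frame("top"); pickle.dump(p,open("pics/t5.pkl","wb"))
a=cv2.resize(f["image"][40:300,190:450],(400,400),interpolation=cv2.INTER_CUBIC)
b=cv2.resize(g["image"][80:240,260:420],(400,400),interpolation=cv2.INTER_CUBIC)
cv2.imwrite("pics/j5.png",np.hstack([a,b]))
s=env.state();print(s["ee_pos"],s["ee_rot"],s["qpos"])
E
```

```text
[588.07606482 -25.46982591 143.25497283] [-1.79826370e+02  3.65579200e-02  7.11403641e+01] [-3.60605779e+00  2.08004355e+01  9.04480255e+01  1.11565598e-02
  6.89286702e+01  1.52496063e+01]
```

View pics/j5.png

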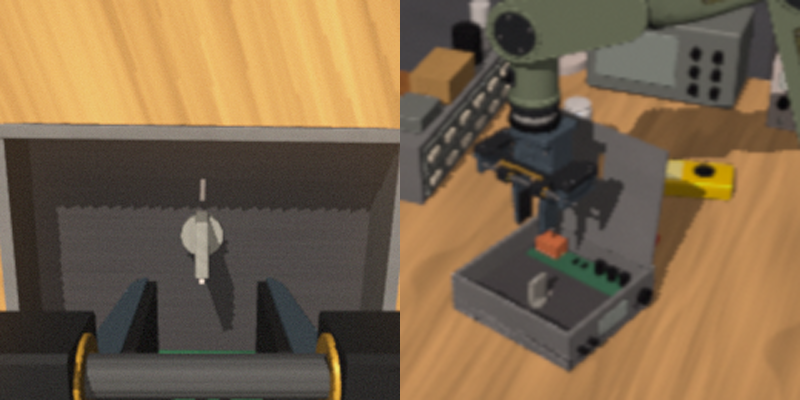

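The blade now lines up with the marks (crop: blade vertical at x≈202, mark at (202,190)). Next I'll locate the open cover's lip.

```bash
python3 - <<'E'
from h import *
f=load("top0"); ex=np.array([-.324,-.946]); ey=np.array([.946,-.324]); S=np.array([588,-25])
for z in (270,278):
    for p in ((545,117),(410,490)):
        w=ray(f,(295+p[0]/5,125+p[1]/5),z)[:2]-S; print(z,"chassis x,y",w@ex-40,w@ey)
im=f["image"][130:170,435:480]; print("can near", ray(f,(455,155),100), "screwdriver",ray(f,(412,185),0),"meter",ray(f,(467,218),30))
for p in ((455,155),(467,218),(412,185)):
    w=ray(f,p,30)[:2]-S; print(w@ex-40,w@ey)
E
```

```text
270 chassis x,y 133.007796061759 117.90166558305023
270 chassis x,y 129.06869392043782 -116.97535320316481
278 chassis x,y 132.15450734752423 116.01122446338631
278 chassis x,y 128.23676905317353 -117.59193126819903
can near [ 655.80450837 -425.65704868  100.        ] screwdriver [ 566.22348511 -302.12800593    0.        ] meter [ 451.99657801 -483.47974839   30.        ]
331.57907001310906 212.02416986661746
437.78695069955626 19.888201277431392
224.85993494181588 64.03403543282785
```

Call:
send_rows(targets="0 0 -0.04 0 0 0 0;0 0 -0.08 0 0 0 0;0 0 -0.12 0 0 0 0;0 0 -0.145 0 0 0 0;-0.04 -0.01 -0.145 0 0 0 0;-0.08 -0.02 -0.145 0 0 0 0;-0.12 -0.03 -0.145 0 5 0 0;-0.16 -0.04 -0.145 0 10 0 0;-0.19 -0.05 -0.145 0 15 0 0;-0.22 -0.05 -0.145 0 20 0 0;-0.22 -0.05 -0.145 0 20 0 0;-0.22 -0.05 -0.145 0 20 0 0")

```text
time_s: 8.6
ee_pos: [469.0, -220.8, 287.2]
ee_rot: [-179.7, -20.1, 70.6]
force: [-0.1, 0.1, 0.8]
gripper_width: 0.4
gripper_force: 0.0
```

```bash
cat > plan.py <<'E'
from h import *
from workcell import env
ex=np.array([-.324,-.946,0]); ey=np.array([.946,-.324,0]); S=np.array([588,-25,0])
def pose(th,beta,r=165,gap=0,L=37):
    # returns TCP world pos and rotation for contact corner on outer face at angle th
    b=np.radians(beta); u=np.array([-np.cos(th),np.sin(th)]); n=np.array([np.sin(th),np.cos(th)])
    C=np.array([98,75])+r*u+(5+gap)*n
    tx=np.array([-np.cos(b),np.sin(b)]); tz=np.array([-np.sin(b),-np.cos(b)])
    T=C-16*tx+L*tz
    return S+ex*(T[0]+40)+ey*-50+np.array([0,0,T[1]]), R.from_euler('xyz',[180,0,71.1],degrees=True)*R.from_rotvec([0,b,0])
def show(seq):
    s=env.state(); p0=np.array(s["ee_pos"]); R0=R.from_euler('xyz',s["ee_rot"],degrees=True)
    print(np.round(p0,1),np.round(s["ee_rot"],1),np.round(s["qpos"],0),np.round(s["force"],1))
    for a in seq:
        p,Rt=pose(*a); d=R0.inv().apply(p-p0)/1000; w=np.degrees((R0.inv()*Rt).as_rotvec())
        print(a,np.round(d,3),np.round(w,1))
E
python3 - <<'E'
from plan import *
show([(1.70,20,165,30),(1.7,20,165,8)])
E
```

```text
[ 469.  -220.8  287.2] [-179.7  -20.1   70.6] [-40.  13.  84.  19.  91. -22.] [-0.1  0.1  0.8]
(1.7, 20, 165, 30) [-0.006 -0.001  0.097] [-0.1 -0.1 -0.5]
(1.7, 20, 165, 8) [ 0.015 -0.001  0.102] [-0.1 -0.1 -0.5]
```

Call:
send_rows(targets="-0.006 0 0.035 0 0 0 0;-0.006 0 0.07 0 0 0 0;-0.006 0 0.097 0 0 0 0;0.005 0 0.1 0 0 0 0;0.015 0 0.102 0 0 0 0;0.015 0 0.102 0 0 0 0")

```text
time_s: 9.1
ee_pos: [488.3, -168.7, 201.0]
ee_rot: [179.9, -20.0, 71.4]
force: [-0.1, 0.0, 0.2]
gripper_width: 0.6
gripper_force: 0.0
```

```bash
python3 - <<'E'
from plan import *
from workcell import eyes
g=eyes.grab_frame("side"); pickle.dump(g,open("pics/s6.pkl","wb"))
g2=eyes.grab_frame("top"); pickle.dump(g2,open("pics/t6.pkl","wb"))
a=cv2.resize(g["image"][80:240,260:420],(400,400),interpolation=cv2.INTER_CUBIC)
b=cv2.resize(g2["image"][110:240,310:440],(400,400),interpolation=cv2.INTER_CUBIC)
cv2.imwrite("pics/j6.png",np.hstack([a,b]))
th=[1.6,1.5,1.4,1.3,1.2,1.1,1.0,.9,.8]
show([(t,20 ,165,0) for t in th])
E
```

```text
[ 488.1 -170.9  201.3] [179.7 -19.9  71.4] [-34.  14.  95.  20.  77. -21.] [0.  0.8 0.5]
(1.6, 20, 165, 0) [ 0.018 -0.003  0.008] [0.2 0.1 0.2]
(1.5, 20, 165, 0) [ 0.034 -0.003  0.014] [0.2 0.1 0.2]
(1.4, 20, 165, 0) [ 0.049 -0.003  0.021] [0.2 0.1 0.2]
(1.3, 20, 165, 0) [ 0.063 -0.003  0.029] [0.2 0.1 0.2]
(1.2, 20, 165, 0) [ 0.076 -0.003  0.039] [0.2 0.1 0.2]
(1.1, 20, 165, 0) [ 0.089 -0.003  0.05 ] [0.2 0.1 0.2]
(1.0, 20, 165, 0) [ 0.1   -0.002  0.063] [0.2 0.1 0.2]
(0.9, 20, 165, 0) [ 0.109 -0.002  0.076] [0.2 0.1 0.2]
(0.8, 20, 165, 0) [ 0.118 -0.002  0.09 ] [0.2 0.1 0.2]
```

View pics/j6.png

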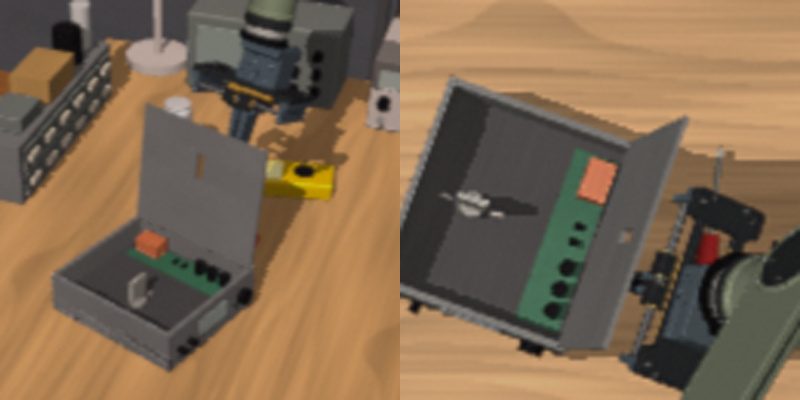

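The fingers are outside the cover, which is still open, and the blade is aligned. Starting the swing.

Call:
send_rows(targets="0.009 -0.002 0.004 0 0 0 0;0.018 -0.003 0.008 0 0 0 0;0.026 -0.003 0.011 0 0 0 0;0.034 -0.003 0.014 0 0 0 0;0.041 -0.003 0.017 0 0 0 0;0.049 -0.003 0.021 0 0 0 0;0.056 -0.003 0.025 0 0 0 0;0.063 -0.003 0.029 0 0 0 0;0.07 -0.003 0.034 0 0 0 0;0.076 -0.003 0.039 0 0 0 0;0.089 -0.003 0.05 0 0 0 0;0.1 -0.003 0.063 0 0 0 0")

```text
time_s: 10.2
ee_pos: [521.7, -60.5, 174.3]
ee_rot: [179.9, -20.0, 71.1]
force: [0.8, -1.5, 1.8]
gripper_width: 0.3
gripper_force: 1.2
```

```bash
python3 - <<'E'
from plan import *
show([(t,max(0,min(20,(t-.3)*30)),165,0) for t in (.9,.8,.7,.6,.5,.4,.3,.25,.2,.15)])
E
```

```text
[521.7 -60.5 174.3] [179.9 -20.   71.1] [-22.  14. 100.  21.  69. -11.] [ 0.8 -1.5  1.8]
(0.9, 18.000000000000004, 165, 0) [0.009 0.001 0.011] [ 0.1 -2.   0. ]
(0.8, 15.0, 165, 0) [0.015 0.001 0.024] [ 0.1 -5.   0. ]
(0.7, 11.999999999999998, 165, 0) [0.02  0.001 0.038] [ 0.1 -8.   0. ]
(0.6, 9.0, 165, 0) [0.024 0.001 0.052] [  0.1 -11.    0. ]
(0.5, 6.0, 165, 0) [0.026 0.001 0.067] [  0.1 -14.    0. ]
(0.4, 3.000000000000001, 165, 0) [0.027 0.001 0.082] [  0.1 -17.    0. ]
(0.3, 0, 165, 0) [0.025 0.001 0.097] [  0.1 -20.    0. ]
(0.25, 0, 165, 0) [0.025 0.001 0.106] [  0.1 -20.    0. ]
(0.2, 0, 165, 0) [0.024 0.001 0.114] [  0.1 -20.    0. ]
(0.15, 0, 165, 0) [0.023 0.001 0.122] [  0.1 -20.    0. ]
```

Force is about 2.5 N, so contact is right. Continuing.

Call:
send_rows(targets="0.009 0.001 0.011 0 -2 0 0;0.015 0.001 0.024 0 -5 0 0;0.018 0.001 0.031 0 -6.5 0 0;0.02 0.001 0.038 0 -8 0 0;0.022 0.001 0.045 0 -9.5 0 0;0.024 0.001 0.052 0 -11 0 0;0.026 0.001 0.067 0 -14 0 0;0.027 0.001 0.082 0 -17 0 0;0.025 0.001 0.097 0 -20 0 0;0.025 0.001 0.106 0 -20 0 0;0.024 0.001 0.114 0 -20 0 0;0.024 0.001 0.114 0 -20 0 0")

```text
time_s: 11.2
ee_pos: [541.7, -1.9, 74.3]
ee_rot: [-179.9, -0.1, 71.1]
force: [0.5, 3.3, 4.5]
gripper_width: 0.4
gripper_force: 2.1
```

```bash
python3 - <<'E'
from plan import *
show([(t,0,165,0) for t in (.15,.1,.05,.0,-.02)])
E
```

```text
[541.7  -1.9  74.3] [-1.799e+02 -1.000e-01  7.110e+01] [ -2.  20. 102.   0.  57.  17.] [0.5 3.3 4.5]
(0.15, 0, 165, 0) [0.002 0.001 0.007] [-0.1 -0.1  0. ]
(0.1, 0, 165, 0) [0.003 0.001 0.015] [-0.1 -0.1  0. ]
(0.05, 0, 165, 0) [0.004 0.001 0.023] [-0.1 -0.1  0. ]
(0.0, 0, 165, 0) [0.004 0.001 0.031] [-0.1 -0.1  0. ]
(-0.02, 0, 165, 0) [0.004 0.001 0.035] [-0.1 -0.1  0. ]
```

Call:
send_rows(targets="0.001 0 0.004 0 0 0 0;0.002 0 0.008 0 0 0 0;0.003 0 0.012 0 0 0 0;0.003 0 0.016 0 0 0 0;0.003 0 0.02 0 0 0 0;0.003 0 0.023 0 0 0 0;0.003 0 0.026 0 0 0 0;0.003 0 0.026 0 0 0 0")

```text
time_s: 11.87
ee_pos: [543.0, 0.1, 49.9]
ee_rot: [180.0, -0.2, 71.0]
force: [0.0, 3.5, 5.0]
gripper_width: 0.2
gripper_force: 2.4
```

Call:
send_rows(targets="0 0 0.002 0 0 0 0;0 0 0.004 0 0 0 0;0 0 0.005 0 0 0 0;0 0 0.005 0 0 0 0;0 0 0.005 0 0 0 0")

```text
time_s: 12.28
ee_pos: [543.1, 0.1, 45.2]
ee_rot: [180.0, -0.1, 71.0]
force: [0.4, 4.1, 5.7]
gripper_width: 0.6
gripper_force: 2.5
```

Call:
send_rows(targets="0 0 0.001 0 0 0 0;0 0 0.002 0 0 0 0;0 0 0.003 0 0 0 0;0 0 0.003 0 0 0 0;0 0 0.003 0 0 0 0")

```text
time_s: 12.7
ee_pos: [543.2, 0.1, 42.2]
ee_rot: [180.0, -0.1, 71.0]
force: [-0.2, 3.7, 5.0]
gripper_width: 0.4
gripper_force: 2.5
```

Call:
send_rows(targets="0 0 0.001 0 0 0 0;0 0 0.002 0 0 0 0;0 0 0.002 0 0 0 0;0 0 0.002 0 0 0 0")

```text
time_s: 13.03
ee_pos: [543.2, 0.2, 40.3]
ee_rot: [180.0, -0.2, 71.0]
force: [-0.8, 4.2, 6.4]
gripper_width: 0.2
gripper_force: 3.0
```

Call:
send_rows(targets="0 0 0.001 0 0 0 0;0 0 0.002 0 0 0 0;0 0 0.002 0 0 0 0;0 0 0.002 0 0 0 0")

```text
time_s: 13.37
ee_pos: [543.3, 0.2, 40.2]
ee_rot: [179.9, -0.2, 71.0]
force: [-3.0, 4.3, 17.1]
gripper_width: 0.4
gripper_force: 8.7
```

```bash
python3 - <<'E'
from plan import *
from workcell import eyes
g=eyes.grab_frame("side"); g2=eyes.grab_frame("top")
a=cv2.resize(g["image"][130:230,260:360],(400,400),interpolation=cv2.INTER_CUBIC)
b=cv2.resize(g2["image"][110:240,290:420],(400,400),interpolation=cv2.INTER_CUBIC)
cv2.imwrite("pics/j7.png",np.hstack([a,b])); s=env.state(); print(s["ee_pos"],s["force"],s["time_s"])
E
```

```text
[5.43285711e+02 2.36207032e-01 4.01507377e+01] [-2.7684082   4.79569747 17.19356845] 13.4667
```

View pics/j7.png

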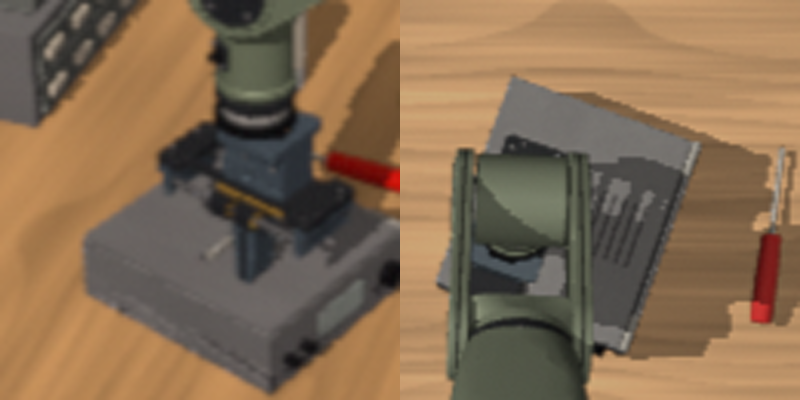

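The side view shows the cover flat on the rim with no gap, and the blade poking through the slot at about (215,245). The fingers are pressing with about 17 N. Handing in.

```bash
python3 -c "
from workcell import env
print(env.job_done())"
```

```text
the job is handed in; nothing more can be done
None
```

I turned the stud into line with the slot, swung the cover down over the blade, and handed the job in with the fingers holding it shut at about 17 N; the last picture showed the cover flat on the rim and the screwdriver in place, no bystander was touched as far as I could see, and the hand-in returned no verdict.

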